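# Slide the tin lid out over the shelf edge

## Task

Using fingertips only, slide the flat steel lid along the plywood shelf, away from the robot, until it sticks out over the shelf's far long edge with its red band lying right above that edge and the lid square to it, so that someone can later get their fingers under it. Only push it: keep it flat on the board, never lift or tip it, and leave the cup, the open steel box and the brush where they stand. Finish with the hand clear of everything.

Things in the scene. Friction and masses are not known exactly. Their poses are not given: they have to be found in the camera images.
- lid: Loose flat lid of plain steel (about 0.25 kg), 120 mm (its x) by 140 mm (its y) by 8 mm thick, no handle, lying flat on the shelf. Origin: centre of its underside; z up. Its +x edge is the one to go over the shelf's far edge; at the start it is turned up to 0.3 rad from the shelf and wholly on the board.
- lid_band (a point): Middle of the red band painted across the lid's top along the lid's y, 12 mm wide; the point lies at underside height, 20 mm from the lid's origin toward +x, that is 40 mm back from the lid's +x edge. Axes as the lid's.
- shelf: Fixed low shelf of pale birch plywood standing on the table: flat board 260 mm deep (x) by 740 mm long (y), its top 70 mm above the table. Origin: centre of the footprint at table height; x points away from the robot to within 0.2 rad, y along the board. At its +y end stands a 12 mm thick pegboard panel, 240 mm high, across the full depth, with a yellow spray bottle hanging fixed on its outer side.
- shelf_edge (a point): Middle of the shelf's far long edge at the height of the board's top: 130 mm in x and 70 mm up from the shelf's origin. Axes as the shelf's: x points square out over the edge, y runs along the edge.
- box: Loose open steel box, 150 (x) by 130 (y) by 62 mm high, standing on the shelf about 215 mm to one side of its middle. Origin: centre of underside. Bystander.
- cup: Loose white ceramic cup, 80 mm across, 85 mm high, upright on the shelf about 215 mm to the other side of its middle. The box and the cup may swap sides. Origin: centre of underside. Bystander.
- brush: Loose blue hand brush lying bristles down on the shelf near its +y end (about 320 mm from the middle), 200 mm long along x, head 110 by 54 mm, 45 mm high. Origin: underside of the bristles under the middle of the head; the handle points to -x. Bystander.

How it is judged:
By the outcome, as a careful person would: the job done as asked, in the order asked, and still so for the second after the job is handed in, with the robot touching nothing.
It also fails if it takes over 42 s, if anything falls off the work surface, if the arm or the gripper's body presses on something with over 40 N, if the wrist force passes 120 N, or if a joint passes its speed limit or range.

## Robot

A 6-joint arm with a two-finger parallel gripper is mounted at the origin on the work surface. World frame = base frame: x ahead of the robot, y to its left, z up, the work surface at z = 0. Lengths are in m, angles in degrees, forces in N, time in s.
With the tool pointing down it reaches from about 0.275 to 0.725 m from the base axis. Payload 5.6 kg.
Tool frame: the origin (TCP) lies on the mounting face of the last link; the fingertips stand 173 mm ahead of it and the grasp point (between the pads) lies 155 mm ahead of it; z points along the fingers, y is the line along which they close (so a half turn about z gives the same grasp; the last joint's range is limited). The gripper opens to 85 mm and grips with 20 to 120 N. Pads are 22 mm wide; open, the fingers measure 114 mm over their backs; the gripper's body (76 mm by 85 mm) begins 54 mm behind the grasp point. The pads swing forward as they close: fully open they stand 13 mm farther back than shut.
Start: joints at [-53.022, 14.616, 6.199, 0, -81.583, -16.306], TCP at [0.194, -0.515, 0.405] pointing down, gripper open.
Joint ranges: [-168.99, 168.99], [-69.2, 112.95], [-62.41, 85.93], [-164.36, 98.24], [-168.68, -3.75], [-174.98, 174.98]. Speed limits (degrees/s): [147.25, 147.25, 180, 180, 180, 180].

## Interface

Orientations are given as [roll, pitch, yaw] about the fixed x, y, z axes, in that order (R = Rz(yaw) Ry(pitch) Rx(roll)).
In Python, from rig import robot gives the robot as it stands.
- The arm moves only by the shell command python3 -m handwheel 'ROWS' [FORCE]. ROWS is text: rows parted by semicolons, each of 7 numbers parted by spaces: the shift along the tool's x, y, z in units of 40 mm (1.0 is 40 mm), then the turn, a rotation vector about the tool's x, y, z in units of 6 degrees (1.0 is 6 degrees), then the finger opening in mm, from 0 to 85.4. In form: x y z wx wy wz fingers; .... A call has 1 to 20 rows; each row shifts and turns the commanded pose from where the row before left it, along the tool's axes as they then stand; what a row does not reach is not made up. A row lasts 1/12 s, in which the tool goes at most 41.7 mm and 7.16 degrees, less where a joint would pass 70% of its speed; a pose out of reach is approached as far as the arm can. A call is refused whole if a number of a shift passes 1 or a number of a turn 1, either way. A call with a gripper value outside its range is refused whole. The fingers move at their own pace and stop on an object; FORCE is the grip in N (left out, the last holds). Time passes only in rows, so rows that do not move let the fingers close. It gives the time, the measured TCP pose, the force, the opening and the grip force at its end, in the units of the state.
- robot.sense(): the state, without advancing time (a new reading comes with each control period).
- robot.read_camera(name): name is "scene" or "top"; returns a dict with "pixels" (420x560x3 uint8, blue, green, red), "vertical_fov" (degrees; the focal length in pixels is half the picture's height over the tangent of half this angle, whatever the lens; pixels are square), "cx", "cy" (the principal point, pixels), "xyz" and "orientation" of the camera in the world. Camera axes: x right, y down, z forward; pixel columns grow to the right and rows downward; lengths in m; the calibration is good to about 2 mm. A picture is of the moment at which its call begins. There is no depth.
- robot.sign_off(): hands the job in; it is judged then, once.
The state is a dict: "time_s": time; "joint_pos": joint angles; "dq": joint speeds; "effort": joint torques, N m; "ee_pos": TCP position; "orientation": TCP orientation; "force": force on the tool from outside, world axes, zero at the start; "wrist_torque": the same for the moment, N m; "opening": opening from 0.0 (shut) to 1.0 (fully open); "grip_force": force on a finger pad.
Only numpy, scipy, OpenCV 4.12 (cv2) and the standard library are available. Lean on these libraries where they do the work, as an engineer would, in place of code of your own. Each camera call takes 0.05 s, during which the arm holds its last target. There are 200 camera calls.

## Working session

There is one attempt and no reset: what is moved stays moved. The work goes in short steps, Python scripts to look and compute and a shell command to move; the robot and the scene stay as the last step left them, time stands still between calls to the robot, and variables do not carry over. Pictures are saved under pics/ and viewed, at most 10 in all, crops included, and the job is handed in when it is done.

```bash
mkdir -p pics; ls; python3 - <<'E'
from rig import robot
import cv2
for n in("scene","top"):
    c=robot.read_camera(n); cv2.imwrite(f"pics/{n}0.png",c["pixels"]); print({k:v for k,v in c.items() if k!="pixels"})
print(robot.sense())
E
```

```text
pics
{'vertical_fov': 51.16282360649999, 'cx': 276.82704616507175, 'cy': 210.85571411946512, 'xyz': array([1.11575803, 0.55858148, 0.67464408]), 'orientation': array([-128.08808874,   -0.40426461,  133.02086397])}
{'vertical_fov': 49.10614071177948, 'cx': 284.46675456527845, 'cy': 208.75242725745696, 'xyz': array([0.40928948, 0.08324849, 1.06562335]), 'orientation': array([-1.69381169e+02, -1.67410666e-02, -8.91304338e+01])}
{'time_s': 0.1, 'joint_pos': array([-5.30226476e+01,  1.46493035e+01,  6.13858705e+00, -2.39793716e-02,
       -8.15817267e+01, -1.63069849e+01]), 'dq': array([-0.01775137, -0.13766767,  0.20903874,  0.14883573,  0.05418659,
       -0.03868078]), 'effort': array([-4.07437023e-03, -3.87601876e+01,  2.38472986e+01,  5.37803560e+00,
       -3.81852180e-03, -2.12265439e-05]), 'ee_pos': array([ 0.19416276, -0.5144367 ,  0.40389324]), 'orientation': array([ 1.79904616e+02, -3.19545851e-03, -1.59333160e+02]), 'force': array([0.0868517 , 0.36851313, 0.30559829]), 'wrist_torque': array([ 0.00696448, -0.03921917,  0.00958052]), 'grip_force': 0.0, 'opening': 1.0002909973607808}
```

View pics/top0.png

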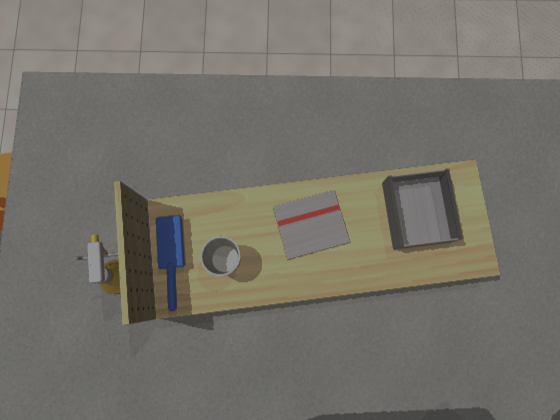

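View pics/scene0.png

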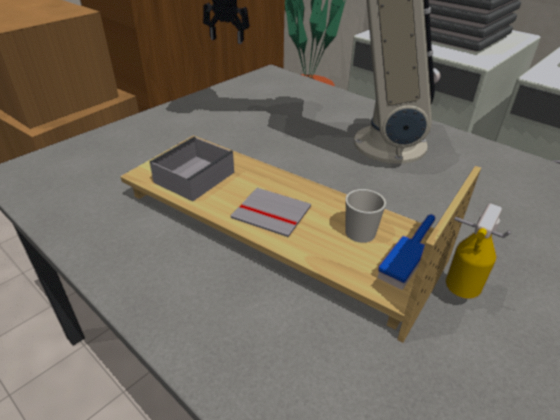

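The top view shows the lid with corners near (274,207), (335,191), (350,243) and (289,259), and its band near (309,215). The shelf's far edge runs from about (150,200) to (475,161). The cup is near (221,256) and the box near (422,211). The scene view agrees.

```bash
cat > h.py <<'E'
import numpy as np, cv2
from scipy.spatial.transform import Rotation as Ro
from rig import robot
def ray(c,uv,z):
    uv=np.atleast_2d(np.asarray(uv,float)); f=c["pixels"].shape[0]/2/np.tan(np.radians(c["vertical_fov"]/2))
    d=np.c_[(uv[:,0]-c["cx"])/f,(uv[:,1]-c["cy"])/f,np.ones(len(uv))]@Ro.from_euler("xyz",c["orientation"],degrees=True).as_matrix().T
    return (c["xyz"]+d*((z-c["xyz"][2])/d[:,2])[:,None])[:,:2]
def line(p):
    vx,vy,x,y=cv2.fitLine(p.astype(np.float32),cv2.DIST_HUBER,0,.001,.001).ravel(); 
    return np.array([x,y]),np.array([vx,vy])*(1 if vy>0 else -1)
def top(rect=((255,175),(370,275)),cols=(170,375)):
    c=robot.read_camera("top"); im=c["pixels"]; hsv=cv2.cvtColor(im,cv2.COLOR_BGR2HSV)
    wood=cv2.inRange(hsv,(12,60,60),(40,255,255))
    # far edge: first wood pixel per column, wood both above gaps
    e=[]
    for u in list(range(*cols))+list(range(462,472)):
        v=np.where(wood[120:330,u]>0)[0]
        if len(v): e.append((u,v[0]+120-.5))
    E=ray(c,e,.07)
    red=(cv2.inRange(hsv,(0,120,60),(8,255,255))|cv2.inRange(hsv,(172,120,60),(180,255,255)))
    m=np.zeros_like(red); (a,b),(d,g)=rect; m[b:g,a:d]=255
    rp=np.argwhere(red&m)[:,::-1]; R=ray(c,rp,.078)
    return c,im,hsv,wood,E,R
E
python3 - <<'E'
from h import *
c,im,hsv,wood,E,R=top()
p,d=line(E); res=np.abs((E-p)@np.array([d[1],-d[0]])); E=E[res<.004]; p,d=line(E)
print("edge",p,"yaw",np.degrees(np.arctan2(-d[0],d[1])),np.abs((E-p)@np.array([d[1],-d[0]])).max(),len(E))
q,r=line(R); print("band",R.mean(0),"yaw",np.degrees(np.arctan2(-r[0],r[1])),len(R),cv2.minAreaRect((R*1000).astype(np.float32)))
n=np.array([d[1],-d[0]]); print("n",n,"dist to edge",(p-R.mean(0))@n)
lid=cv2.inRange(hsv,(0,0,70),(180,75,255)); lid[:, :255]=0; lid[:,370:]=0; lid[:180]=0; lid[275:]=0
lid=cv2.morphologyEx(lid,cv2.MORPH_CLOSE,np.ones((9,9)))&~cv2.inRange(hsv,(12,60,60),(40,255,255))
k=max(cv2.findContours(lid,cv2.RETR_EXTERNAL,cv2.CHAIN_APPROX_NONE)[0],key=cv2.contourArea)[:,0]
print("lid",cv2.minAreaRect((ray(c,k,.078)*1000).astype(np.float32)))
print("shelf corners",ray(c,[(475,161),(498,276),(158,318)],.07))
print("cup rim",ray(c,[(202,254),(240,257)],.155),"box near-left",ray(c,[(386,178),(395,247)],.132),ray(c,[(398,249)],.07))
E
```

```text
edge [0.6541676  0.09371635] yaw 8.093177 0.0014858271425732764 215
band [0.58136645 0.03430814] yaw 16.337141 285 ((581.6166381835938, 33.42924118041992), (10.037240028381348, 137.13746643066406), 16.318525314331055)
n [0.9900404  0.14078334] dist to edge 0.08043976451997834
lid ((561.97900390625, 28.23229217529297), (122.08113098144531, 140.6815948486328), 16.386730194091797)
shelf corners [[ 0.71165183 -0.3407691 ]
 [ 0.45616224 -0.37444055]
 [ 0.35742715  0.3489831 ]]
cup rim [[0.48642609 0.24736622]
 [0.48164775 0.17198298]] box near-left [[ 0.65302385 -0.12584129]
 [ 0.50856486 -0.14046149]] [[ 0.51090977 -0.16169546]]
```

Sizes check out: the lid measures 122x141 mm and the shelf 258 mm deep. The lid needs an 80 mm push and a turn of -8.2° relative to the shelf. I'll align the tool with the shelf (tool x = −n, tool y = along the shelf) and move above the spot behind the lid.

```bash
python3 -m handwheel '0 0 0 0 0 0.7 85;0 0 0 0 0 0.7 85;0 0 0 0 0 0.7 85;0 0 0 0 0 0 85'; python3 -m handwheel '-0.46 0.67 0 0 0 0 85;-0.46 0.67 0 0 0 0 85;-0.46 0.67 0 0 0 0 85;-0.46 0.67 0 0 0 0 85;-0.46 0.67 0 0 0 0 85;-0.46 0.67 0 0 0 0 85;-0.46 0.67 0 0 0 0 85;-0.46 0.67 0 0 0 0 85;-0.46 0.67 0 0 0 0 85;-0.46 0.67 0 0 0 0 85;-0.46 0.67 0 0 0 0 85;-0.46 0.67 0 0 0 0 85;-0.46 0.67 0 0 0 0 85;-0.46 0.67 0 0 0 0 85;-0.46 0.67 0 0 0 0 85;-0.46 0.67 0 0 0 0 85;-0.46 0.67 0 0 0 0 85;-0.46 0.67 0 0 0 0 85;0 0 0 0 0 0 85;0 0 0 0 0 0 85'
```

```text
time_s: 0.48
ee_pos: [0.1942, -0.5145, 0.4043]
orientation: [180.0, -0.0, -172.1]
force: [0.0, 0.2, 0.1]
opening: 0.999
grip_force: 0.0
time_s: 2.15
ee_pos: [0.4548, 0.0108, 0.4041]
orientation: [-180.0, -0.1, -171.7]
force: [0.8, -0.1, -0.6]
opening: 0.995
grip_force: 0.0
```

```bash
python3 -m handwheel '0 0 0.48 0 0 0 85;0 0 0.48 0 0 0 85;0 0 0.48 0 0 0 85;0 0 0.48 0 0 0 85;0 0 0.48 0 0 0 85;0 0 0.48 0 0 0 85;0 0 0.48 0 0 0 85;0 0 0.48 0 0 0 85;0 0 0 0 0 0 85;0 0 0 0 0 0 85'
python3 - <<'E'
from h import *
for n in("scene","top"):
    c=robot.read_camera(n); im=c["pixels"]
    cr=im[120:270,200:400] if n=="scene" else im[150:300,220:420]
    cv2.imwrite(f"pics/{n}1.png",cv2.resize(cr,None,fx=4,fy=4,interpolation=cv2.INTER_CUBIC))
E
```

```text
time_s: 2.98
ee_pos: [0.4539, 0.0087, 0.251]
orientation: [-180.0, -0.1, -171.9]
force: [0.1, 0.7, -0.2]
opening: 0.992
grip_force: 0.0
```

View pics/scene1.png

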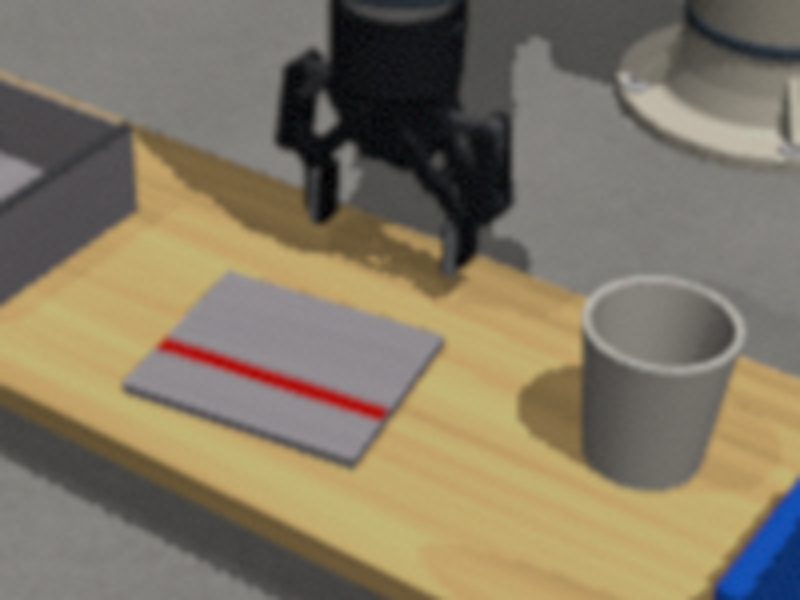

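The crop shows the open fingers standing behind the lid's near edge at about (320,215) and (455,265). They are clear of the cup at (660,380) and of the box. Now down to just above the board.

```bash
python3 -m handwheel '0 0 0.1 0 0 0 85;0 0 0.1 0 0 0 85;0 0 0.1 0 0 0 85;0 0 0.05 0 0 0 85;0 0 0.05 0 0 0 85;0 0 0 0 0 0 85'; python3 -m handwheel '0 0 0.02 0 0 0 85;0 0 0.02 0 0 0 85;0 0 0 0 0 0 85'
```

```text
time_s: 3.58
ee_pos: [0.4542, 0.0095, 0.2346]
orientation: [-180.0, -0.0, -171.9]
force: [0.3, -0.2, -0.6]
opening: 0.997
grip_force: 0.0
time_s: 3.83
ee_pos: [0.4544, 0.0096, 0.2334]
orientation: [180.0, -0.0, -171.9]
force: [0.3, -0.2, -0.3]
opening: 0.999
grip_force: 0.0
```

```bash
python3 -m handwheel '-0.12 0 0 0 0 0 85;-0.12 0 0 0 0 0 85;-0.12 0 0 0 0 0 85;-0.12 0 0 0 0 0 85;-0.12 0 0 0 0 0 85;-0.1 0 0 0 0 0 85;-0.1 0 0 0 0 0 85;-0.1 0 0 0 0 0 85;-0.1 0 0 0 0 0 85;-0.1 0 0 0 0 0 85;-0.1 0 0 0 0 0 85;-0.1 0 0 0 0 0 85;-0.1 0 0 0 0 0 85;-0.1 0 0 0 0 0 85;-0.1 0 0 0 0 0 85;0 0 0 0 0 0 85'
cat > m.py <<'E'
from h import *
import sys
c,im,hsv,wood,E,R=top(((255,150),(370,275)),(170,265))
p=np.array([.6542,.0937]); n=np.array([.990,.1408]); n/=np.linalg.norm(n)
q,r=line(R); print("band",R.mean(0),"yaw-8.1:",np.degrees(np.arctan2(-r[0],r[1]))-8.093,len(R),"to edge mm",1e3*(p-R.mean(0))@n)
cv2.imwrite(f"pics/t{sys.argv[1]}.png",cv2.resize(im[130:280,200:400],None,fx=4,fy=4,interpolation=cv2.INTER_CUBIC))
s=robot.read_camera("scene")["pixels"]
cv2.imwrite(f"pics/s{sys.argv[1]}.png",cv2.resize(s[120:270,200:400],None,fx=4,fy=4,interpolation=cv2.INTER_CUBIC))
E
python3 m.py 2
```

```text
time_s: 5.17
ee_pos: [0.5186, 0.0186, 0.2335]
orientation: [-180.0, 0.0, -171.9]
force: [0.4, 0.5, 0.3]
opening: 0.99
grip_force: 0.0Traceback (most recent call last):
  File "m.py", line 5, in <module>
    q,r=line(R); print("band",R.mean(0),"yaw-8.1:",np.degrees(np.arctan2(-r[0],r[1]))-8.093,len(R),"to edge mm",1e3*(p-R.mean(0))@n)
        ~~~~^^^
  File "h.py", line 9, in line
    vx,vy,x,y=cv2.fitLine(p.astype(np.float32),cv2.DIST_HUBER,0,.001,.001).ravel();
              ~~~~~~~~~~~^^^^^^^^^^^^^^^^^^^^^^^^^^^^^^^^^^^^^^^^^^^^^^^^^
cv2.error: OpenCV(4.12.0) /io/opencv/modules/imgproc/src/linefit.cpp:50: error: (-215:Assertion failed) count > 0 in function 'fitLine2D_wods'
```

The gripper hides the band from the top camera, so I'll measure it in the scene camera and calibrate the edge line there too.

```bash
cat > m.py <<'E'
from h import *
import sys
p=np.array([.6542,.0937]); n=np.array([.990,.1408]); n/=np.linalg.norm(n); t=np.array([-n[1],n[0]])
for cam in("top","scene"):
    c=robot.read_camera(cam); im=c["pixels"]; hsv=cv2.cvtColor(im,cv2.COLOR_BGR2HSV)
    red=cv2.inRange(hsv,(0,120,50),(8,255,255))|cv2.inRange(hsv,(172,120,50),(180,255,255))
    red[:130]=0; red[300:]=0; red[:,:200]=0; red[:,400:]=0
    P=np.argwhere(red)[:,::-1]
    if len(P)>20:
        R=ray(c,P,.078); q,r=line(R); W=(R-p)@t
        print(cam,"band",R.mean(0),len(R),"len",np.ptp(W),"rel yaw",np.degrees(np.arctan2(-r@n,r@t)),"to edge mm",1e3*(p-R.mean(0))@n,"w",R.mean(0)@t)
    cr=im[130:280,200:400]
    cv2.imwrite(f"pics/{cam}{sys.argv[1]}.png",cv2.resize(cr,None,fx=4,fy=4,interpolation=cv2.INTER_CUBIC))
    if cam=="scene":   # far edge in this view: top surface -> darker edge face, print brightness boundary
        g=cv2.GaussianBlur(hsv[...,2],(3,3),0).astype(int); e=[]
        for u in list(range(150,215,2))+list(range(320,375,2)):
            v=170+np.array(range(0,130)); 
            # predicted row of edge, search strongest drop within +-6
            w=min(v,key=lambda y:abs((ray(c,(u,y),.07)[0]-p)@n))
            dr=[g[y+1,u]-g[y-1,u] for y in range(w-5,w+6)]; k=int(np.argmin(dr)); e.append((u,w-5+k))
        e=ray(c,e,.07); D=(e-p)@n*1e3; print("edge offset in scene: med",np.median(D),"left",np.median(D[:30]),"right",np.median(D[33:]))
E
python3 m.py 2
```

```text
scene band [0.60611249 0.02897767] 205 len 0.1371587165120377 rel yaw -0.16447128926037693 to edge mm 56.72167509546246 w -0.05665488308761067
edge offset in scene: med -0.5537104062100747 left -0.40476283472785857 right -0.6106979948722421
```

View pics/scene2.png

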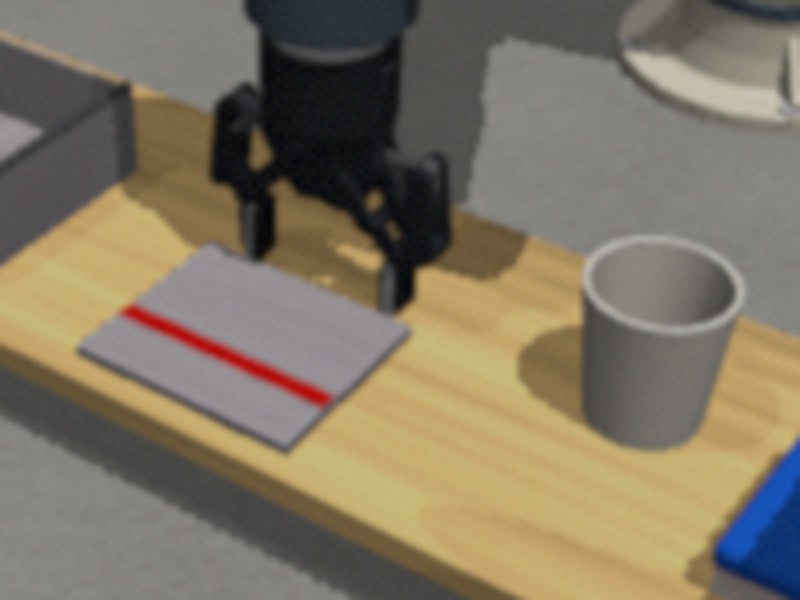

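The lid is already square to the shelf (rel. yaw −0.2°), with both fingers on its near edge at about (255,250) and (395,300). The band still has about 56 mm to go.

```bash
python3 -m handwheel '-0.08 0 0 0 0 0 85;-0.08 0 0 0 0 0 85;-0.08 0 0 0 0 0 85;-0.08 0 0 0 0 0 85;-0.08 0 0 0 0 0 85;-0.08 0 0 0 0 0 85;-0.08 0 0 0 0 0 85;-0.08 0 0 0 0 0 85;-0.08 0 0 0 0 0 85;-0.08 0 0 0 0 0 85;-0.08 0 0 0 0 0 85;-0.08 0 0 0 0 0 85;-0.08 0 0 0 0 0 85;-0.08 0 0 0 0 0 85;0 0 0 0 0 0 85;0 0 0 0 0 0 85'; python3 m.py 3
```

```text
time_s: 6.65
ee_pos: [0.5627, 0.025, 0.2334]
orientation: [180.0, 0.1, -171.9]
force: [-0.2, 1.0, 0.2]
opening: 0.994
grip_force: 0.0
scene band [0.65051328 0.03497675] 227 len 0.13697991586748043 rel yaw -0.27719664207349043 to edge mm 11.918538372338157 w -0.056967430415867534
edge offset in scene: med -0.5390938121679368 left -0.34577334610674715 right -0.6106979948722421
```

```bash
python3 -m handwheel '-0.05 0 0 0 0 0 85;-0.05 0 0 0 0 0 85;-0.05 0 0 0 0 0 85;-0.05 0 0 0 0 0 85;-0.02 0 0 0 0 0 85;0 0 0 0 0 0 85;0 0 0 0 0 0 85'; python3 -m handwheel '0.1 0 0 0 0 0 85;0.3 0 0 0 0 0 85;0.6 0 0 0 0 0 85;0.6 0 0 0 0 0 85;0.6 0 0 0 0 0 85;0.6 0 0 0 0 0 85;0.2 0 0 0 0 0 85;0 0 0 0 0 0 85;0 0 0 0 0 0 85'; python3 m.py 4
```

```text
time_s: 7.33
ee_pos: [0.571, 0.0261, 0.2335]
orientation: [-180.0, 0.0, -171.9]
force: [-0.3, -0.0, 1.1]
opening: 0.995
grip_force: 0.7
time_s: 8.08
ee_pos: [0.4524, 0.0094, 0.2341]
orientation: [180.0, 0.1, -171.9]
force: [0.3, 0.0, 0.5]
opening: 0.997
grip_force: 0.0
top band [0.66100151 0.03243823] 276 len 0.13762672854042587 rel yaw -0.07190868855828518 to edge mm 1.8922303741142574 w -0.06095745858821636
scene band [0.65832395 0.03700769] 233 len 0.13793031777903397 rel yaw -0.3438254832477317 to edge mm 3.8997187098009576 w -0.05605651376036221
edge offset in scene: med -0.5867555194956231 left -0.4640977683988464 right -0.6106979948722421
```

View pics/top4.png

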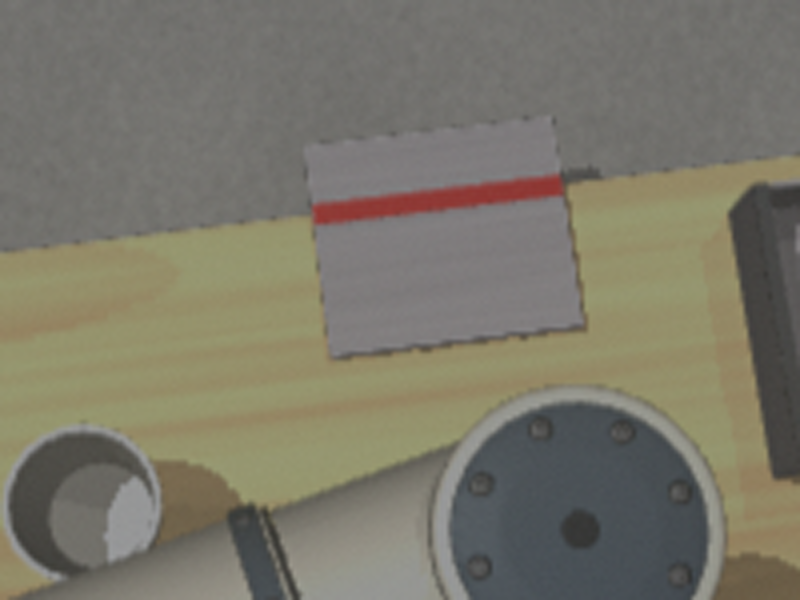

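The top view shows the lid overhanging and square. Its band, from (315,212) to (560,187), sits slightly inside the edge. The top camera says 1.9 mm and the scene camera about 3.3 mm, so I'll push 2.4 mm further.

```bash
python3 -m handwheel '-0.3 0 0 0 0 0 85;-0.6 0 0 0 0 0 85;-0.6 0 0 0 0 0 85;-0.6 0 0 0 0 0 85;-0.5 0 0 0 0 0 85;-0.2 0 0 0 0 0 85;-0.05 0 0 0 0 0 85;-0.05 0 0 0 0 0 85;-0.05 0 0 0 0 0 85;-0.04 0 0 0 0 0 85;-0.04 0 0 0 0 0 85;-0.03 0 0 0 0 0 85;0 0 0 0 0 0 85;0 0 0 0 0 0 85;0 0 0 0 0 0 85'; python3 -m handwheel '0.1 0 0 0 0 0 85;0.3 0 0 0 0 0 85;0.6 0 0 0 0 0 85;0.6 0 0 0 0 0 85;0.6 0 0 0 0 0 85;0.6 0 0 0 0 0 85;0.2 0 0 0 0 0 85;0 0 0 0 0 0 85;0 0 0 0 0 0 85'; python3 m.py 5
python3 - <<'E'
from h import *
p=np.array([.6542,.0937]); n=np.array([.990,.1408]); n/=np.linalg.norm(n)
for k in range(3):
    c,im,hsv,wood,E,R=top(((255,150),(370,275)),(170,265)); D=(E-p)@n*1e3; D=D[abs(D)<6]
    print("edge now",np.median(D),D.mean(),"band",(R.mean(0)-p)@n*1e3)
E
```

```text
time_s: 9.43
ee_pos: [0.5728, 0.0263, 0.2336]
orientation: [-180.0, -0.0, -171.9]
force: [-2.6, -0.4, 2.4]
opening: 0.995
grip_force: 1.5
time_s: 10.18
ee_pos: [0.4549, 0.0097, 0.2341]
orientation: [180.0, 0.1, -171.9]
force: [1.3, -0.5, 0.6]
opening: 0.994
grip_force: 0.0
top band [0.66264071 0.03288336] 274 len 0.13644059086428748 rel yaw -0.09080820108776179 to edge mm 0.2066885241969274 w -0.06074757097194995
scene band [0.66029333 0.03511982] 230 len 0.13793031777903397 rel yaw -0.08258446039115974 to edge mm 2.215777834666234 w -0.058202869041879976
edge offset in scene: med -0.5867555194956231 left -0.4640977683988464 right -0.6106979948722421
edge now -0.04176925690937124 -0.04521928206465201 band -0.31718901605659255
edge now -0.084631519729394 -0.11035778446150425 band -0.20561143579374447
edge now -0.05200388566632787 -0.066997457280797 band -0.2619151019965637
```

The band is within about 1 mm of the edge and square (0.1°). Now I'll raise the hand and take a last look.

```bash
python3 -m handwheel '0 0 -0.3 0 0 0 85;0 0 -0.6 0 0 0 85;0 0 -0.6 0 0 0 85;0 0 -0.6 0 0 0 85;0 0 -0.6 0 0 0 85;0 0 -0.6 0 0 0 85;0 0 -0.4 0 0 0 85;0 0 0 0 0 0 85;0 0 0 0 0 0 85;0 0 0 0 0 0 85;0 0 0 0 0 0 85'
python3 - <<'E'
from h import *
cv2.imwrite("pics/scene6.png",robot.read_camera("scene")["pixels"])
E
```

```text
time_s: 11.35
ee_pos: [0.4543, 0.0095, 0.3803]
orientation: [-180.0, -0.1, -171.9]
force: [-0.6, -0.8, 0.8]
opening: 0.994
grip_force: 0.0
```

View pics/scene6.png

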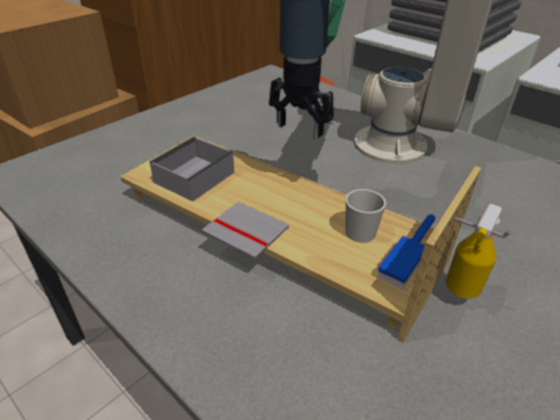

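The lid overhangs the far edge with its band along that edge, at about (240,232). The box, cup and brush look unmoved, and the hand is up and clear.

```bash
python3 -c "
from rig import robot
print(robot.sign_off())"
```

```text
the job is handed in; nothing more can be done
None
```

I slid the lid out over the shelf's far edge, with its red band about 0–2 mm short of that edge by the two cameras and square to within about 0.1°; the box, cup and brush look unmoved, the hand is clear, and I handed the job in at about 11.4 s.

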